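Seat a five-mirror comb in its slotted cassette and latch it

ROBOT

A 7-joint arm with a two-finger parallel gripper is mounted at the origin on the work surface. World frame = base frame: x ahead of the robot, y to its left, z up, the work surface at z = 0. Lengths are in m, angles in rad, forces in N, time in s.
With the tool pointing down it reaches from about 0.4 to 0.85 m from the base axis. Payload 10.4 kg.
Tool frame: the origin (TCP) lies at the very end of the fingers, on their centre line; the grasp point (between the pads) lies 19 mm behind it; y points along the fingers, x is the direction in which the jaws open and shut, and the axes are right-handed (so a half turn about y gives the same grasp; the last joint's range is limited). The gripper opens to 87 mm and grips with 3 to 60 N. Pads are 19 mm wide; open, the fingers measure 117 mm over their backs; the gripper's body (75 mm by 190 mm) begins 51 mm behind the grasp point.
Start: joints at [1.242, 0.332, -0.065, 1.46, 0.022, 1.35, -0.088], TCP at [0.188, -0.596, 0.223] pointing down, gripper open.
Joint ranges: [-2.6, 2.6], [-0.5, 2.12], [-1.47, 1.34], [0.16, 2.42], [-1.27, 4.41], [0.06, 2.06], [-2.6, 2.6]. Speed limits (rad/s): [2.22, 2.22, 2.79, 2.79, 3.14, 3.14, 3.14].

INTERFACE

Orientations are given as a unit quaternion [x, y, z, w].
In Python, from bench import readout, vision, r gives the robot as it stands.
- The arm moves only by the tool arm_command, never from a script. Its argument "targets" is a list that holds one entry, the list of rows, each a list of 6 numbers: the shift along the tool's x, y, z in m, then the turn, a rotation vector about the tool's x, y, z in degrees. A call has 1 to 12 rows; each row shifts and turns the commanded pose from where the row before left it, along the tool's axes as they then stand; what a row does not reach is not made up. A row lasts 1/12 s, in which the tool goes at most 41.7 mm and 7.16 degrees, less where a joint would pass 70% of its speed; a pose out of reach is approached as far as the arm can. A call is refused whole if a number of a shift passes 0.0417 or a number of a turn 7.16, either way. A call with a gripper value outside its range is refused whole. "hand" is the opening, from 0 (shut) to 1 (fully open), set as the call begins (left out, the last holds). The fingers move at their own pace and stop on an object; "grip_force" is the grip in N (left out, the last holds). Time passes only in rows, so rows that do not move let the fingers close. It gives the time, the measured TCP pose, the force and the opening at its end, in the units of the state.
- readout.read_state(): the state, without advancing time (a new reading comes with each control period).
- vision.camera(name): name is "side" or "top" or "wrist"; returns a dict with "pixels" (400x640x3 uint8, blue, green, red), "fovy" (degrees; the focal length in pixels is half the picture's height over the tangent of half this angle, whatever the lens; pixels are square), "cx", "cy" (the principal point, pixels), "D" ([k1, k2, p1, p2, k3] as OpenCV has them; the pictures are not rectified), "R" (3x3) and "t" (3): a world point X has camera coordinates R X + t; the wrist camera has in their place "mount" (4x4, takes a point from camera to tool coordinates, whose origin is the TCP and whose axes are the tool frame's). Camera axes: x right, y down, z forward; pixel columns grow to the right and rows downward; lengths in m; the calibration is good to about 2 mm. A picture is of the moment at which its call begins: read the wrist's pose just before it. There is no depth.
- r.close_job(): hands the job in, once; it reports no verdict.
The state is a dict: "time": time; "joint_positions": joint angles; "joint_vel": joint speeds; "joint_torque": joint torques, N m; "ee_pos": TCP position; "eef_rot": TCP orientation; "ft_force": force on the tool from outside, world axes, zero at the start; "torque": the same for the moment, N m; "width": finger opening in m.
Only numpy, scipy, OpenCV 4.12 (cv2) and the standard library are available. Lean on these libraries where they do the work, as an engineer would, in place of code of your own. Each camera call takes 0.05 s, during which the arm holds its last target.

TASK

Take the comb of five gold mirror strips by its orange handle out of the blue tray and lower it into the slotted cassette until every strip is in its own slot and the black bar rests fully home on the white insert; nobody measured where the insert is clamped, so find the slots by feel or by sight. The strips are fragile: never press the comb against the cassette with more than about 25 N. Then push the red-knobbed latch fully across so that it covers the end of the bar, and leave the other things on the table where they are.

Things in the scene. Friction and masses are not known exactly. Their poses are not given: they have to be found in the camera images.
- comb_grip (a point): Centre of the comb's upright orange handle, 14 mm (x) by 30 (y) by 40 high: grip it across x. The point is 20 mm below the comb's top, 30 mm above the underside of the black bar and 52 mm above the lower ends of the strips. x across, y along the row of strips, z up; the comb is the same either way round.
- comb: The loose rigid comb, about 0.16 kg (0.11 to 0.23), standing on its strips in the tray. Five gold strips, 20 mm (x) by 4 (y) by 22 high, blunt-ended, at y = -36, -18, 0, 18, 36 mm; on them a black bar 12 (x) by 92 (y) by 10 high, then the handle. Origin: middle of the strips' lower ends; axes as comb_grip.
- tray: Fixed blue tray, 100 mm (x) by 150 mm (y), 12 mm high, with a 4 mm floor and walls, in which the comb stands. Origin: middle of its underside.
- cassette_mid (a point): Middle of the cassette, 42 mm above the table, level with the top of the white insert. x across, y along the row of slots towards the latch, z up. The handle's centre is 52 mm above it when the strips stand on top of the insert, 30 mm when the comb is fully home (either less the give of up to 4 mm).
- cassette: The fixed cassette; origin under cassette_mid, same axes. Its insert, 46 mm (x) by 112 (y), has five slots 18 mm apart, 6 mm wide (y), 34 long (x), 24 deep, blunt-edged. The insert is square to x, y, centred in x, but clamped with its middle slot anywhere from y = -9 to +9 mm: not measured. It yields downwards 1 mm per 3 N, at most 4 mm; not sideways.
- latch (a joint): Travel of the latch in m: 0 fully open, 0.036 fully across. It starts at 0 to 0.005, moves along the cassette's -y, stays where it is left and needs about 3 N. Its steel tongue, 14 mm (x) wide and 6 thick, passes 2 mm above the bar of a comb that is fully home; its tip is 22 mm ahead of the knob's axis.
- latch_knob (a point): Middle of the latch's upright red knob, 16 mm across, 36 mm high, half-way up: 78 mm above the table, 18 mm above the tongue; at y = 88 mm in the cassette's axes when the latch is open, 52 mm when fully across. Axes as the cassette's. Pinch it across x from above, or push it.
- jar: Bystander: a small amber glass jar, 34 mm across, 55 mm tall; origin in the middle of its underside. Leave it where it is.
- post: Bystander: a steel post on a round dark foot 40 mm across, 82 mm tall; origin in the middle of its underside. Leave it where it is.
- lens: Bystander: a black lens mount with a round lens on a foot 30 x 50 mm, 84 mm tall; origin in the middle of its underside. Leave it where it is.
- chip_box: Bystander: a clear flat box 60 x 60 x 18 mm with a gold chip; origin in the middle of its underside. Leave it where it is.
- driver: Bystander: a screwdriver lying on the table; origin in the middle of its underside. Leave it where it is.
- solvent: Bystander: a white plastic bottle with a blue cap, 60 mm across, 140 mm tall; origin in the middle of its underside. Leave it where it is.
- retainer: Bystander: a black ring 52 mm across, 10 mm high; origin in the middle of its underside. Leave it where it is.
Not all that is in view belongs to the job. What is shaped like the cassette but pink is not meant.

How it is judged:
By the outcome, as a careful person would: the job done as asked, in the order asked, and still so for the second after the job is handed in, with the robot touching nothing.
It also fails if it takes over 67 s, if anything falls off the work surface, if the arm or the gripper's body presses on something with over 40 N, if the wrist force passes 120 N, or if a joint passes its speed limit or range.

## Working session

There is one attempt and no reset: what is moved stays moved. The work goes in short steps, Python scripts to look and compute and a tool call to move; the robot and the scene stay as the last step left them, time stands still between calls to the robot, and variables do not carry over. Pictures are saved under pics/ and viewed, and the job is handed in when it is done.

Besides the shell and the picture viewer there is one more tool, called as name(argument=value, ...), one argument or row to a line, values as JSON. arm_command: Moves the arm, as the interface text tells. Its arguments: {"type":"object","properties":{"targets":{"type":"array","items":{"type":"array","items":{"type":"array","items":{"type":"number"}}}},"hand":{"type":"number"},"grip_force":{"type":"number"}},"required":["targets"]}

```bash
mkdir -p pics; ls
cat > h.py <<'E'
import numpy as np, cv2
from bench import readout, vision, r
from scipy.spatial.transform import Rotation as Ro
def cam(n):
    s=readout.read_state(); c=vision.camera(n)
    h,w=c['pixels'].shape[:2]
    f=h/2/np.tan(np.radians(c['fovy'])/2)
    K=np.array([[f,0,c['cx']],[0,f,c['cy']],[0,0,1]]); D=np.array(c['D'],float)
    if 'mount' in c:
        T=np.eye(4);T[:3,:3]=Ro.from_quat(s['eef_rot']).as_matrix();T[:3,3]=s['ee_pos']
        M=T@np.array(c['mount']);R=M[:3,:3].T;t=-R@M[:3,3]
    else: R=np.array(c['R']);t=np.array(c['t'])
    return dict(img=np.array(c['pixels']),K=K,D=D,R=R,t=t)
def save(c,f): 
    np.savez('pics/'+f+'.npz',**c); cv2.imwrite('pics/'+f+'.png',c['img'])
def load(f): return dict(np.load('pics/'+f+'.npz'))
def px2w(c,uv,z):
    uv=np.array(uv,float).reshape(-1,1,2)
    n=cv2.undistortPoints(uv,c['K'],c['D']).reshape(-1,2)
    d=np.c_[n,np.ones(len(n))]@c['R']; o=-c['R'].T@c['t']
    return o+d*((z-o[2])/d[:,2:3])
def w2px(c,X):
    return cv2.projectPoints(np.array(X,float).reshape(-1,3),cv2.Rodrigues(c['R'])[0],c['t'],c['K'],c['D'])[0].reshape(-1,2)
E
python3 - <<'E'
from h import *
print(readout.read_state())
for n in('top','side','wrist'):
    c=cam(n);save(c,n+'0');print(n,-c['R'].T@c['t'],c['R'].round(2).tolist(),c['K'][0,0])
E
```

```text
pics
{'time': 0.0, 'joint_positions': array([ 1.24238581,  0.33288084, -0.06470518,  1.46097304,  0.02160034,
        1.3499171 , -0.08849255]), 'joint_vel': array([ 1.92158060e-05, -4.20395979e-04, -4.80928679e-04, -2.37724581e-04,
       -1.31813582e-03,  1.33187591e-03,  1.39161911e-03]), 'joint_torque': array([-6.20245009e-04, -6.23247385e+01,  2.45199970e-02, -3.89907467e+01,
       -6.12114184e-02,  3.98084521e-02,  9.34428931e-05]), 'ee_pos': array([ 0.18803879, -0.59561295,  0.22173322]), 'eef_rot': array([-0.57003861,  0.41843831, -0.41756464,  0.5706182 ]), 'ft_force': array([-0.30935404,  0.08707565,  0.79171012]), 'torque': array([-0.0071422 , -0.02096177,  0.01446589]), 'width': 0.08714439759721025}
top [ 0.45344481 -0.00623286  1.31544455] [[-0.03, -1.0, 0.01], [-1.0, 0.03, -0.07], [0.07, -0.01, -1.0]] 426.4335944862276
side [0.38556693 0.85379212 1.04854878] [[-0.99, -0.17, -0.0], [-0.12, 0.74, -0.66], [0.11, -0.65, -0.75]] 469.71690978779037
wrist [ 0.25269212 -0.57476417  0.383815  ] [[0.3, -0.95, -0.0], [-0.92, -0.29, 0.25], [-0.24, -0.07, -0.97]] 319.5570384793819
```

View pics/top0.png

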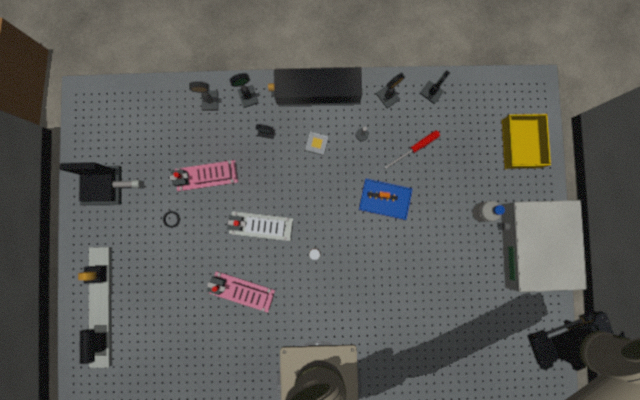

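View pics/side0.png

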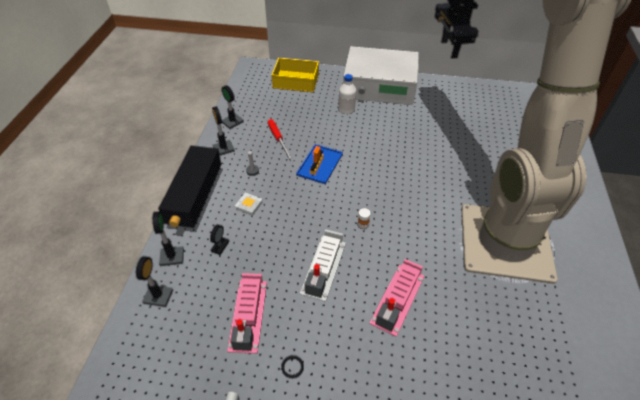

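View pics/wrist0.png

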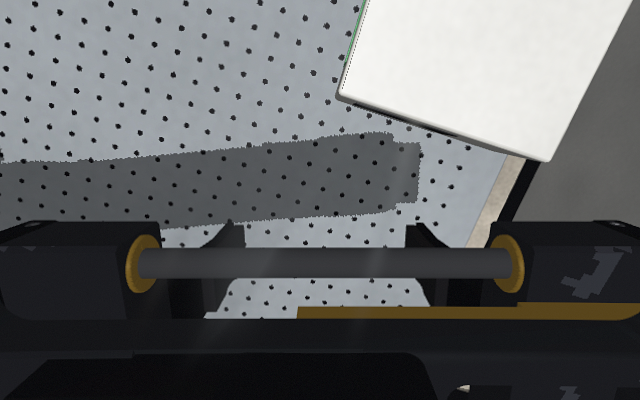

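The top view shows the white cassette near px (262,226) with its latch at the left end, and the comb in the blue tray near (385,198). I'll zoom in on both.

Run:
```python
from h import *
c=load('top0');s=load('side0')
a=cv2.resize(c['img'][170:230,350:420],None,fx=5.7,fy=5,interpolation=cv2.INTER_CUBIC)
a=cv2.resize(c['img'][170:230,350:420],(399,342),interpolation=cv2.INTER_CUBIC)
b=cv2.resize(c['img'][200:250,220:300],(400,250),interpolation=cv2.INTER_CUBIC)
d=cv2.resize(s['img'][130:190,285:355],(399,342),interpolation=cv2.INTER_CUBIC)
e=cv2.resize(s['img'][225:305,290:360],(300,342),interpolation=cv2.INTER_CUBIC)
o=np.zeros((600,800,3),np.uint8);o[:342,:399]=a;o[350:,:400]=b;o[:342,400:799]=d;o[258:,500:]=e
cv2.imwrite('pics/z0.png',o)
print(px2w(c,[[383,197]],.06),px2w(s,[[317,158]],.06))
print(px2w(c,[[262,226]],.04),px2w(s,[[324,262]],.04))
```

```text
[[ 0.55587025 -0.20540549  0.06      ]] [[ 0.55770104 -0.18568785  0.06      ]]
[[0.48056394 0.15646797 0.04      ]] [[0.47948738 0.17460793 0.04      ]]
```

View pics/z0.png

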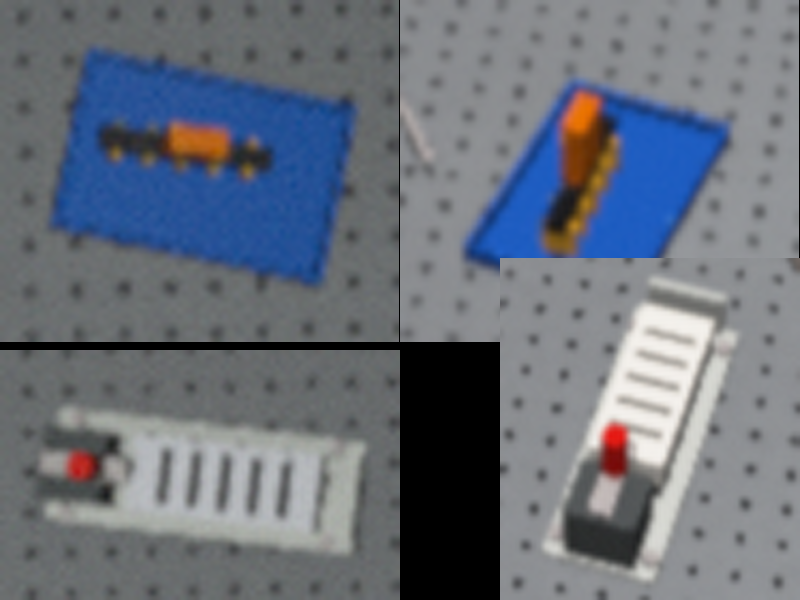

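```bash
cat >> h.py <<'E'
def goalR(ax):  # tool x along ax direction (horizontal), y down
    x=np.array([ax[0],ax[1],0.]);x/=np.linalg.norm(x);y=np.array([0,0,-1.]);return np.c_[x,y,np.cross(x,y)]
def plan(pos,ax):
    s=readout.read_state();R=Ro.from_quat(s['eef_rot']).as_matrix()
    best=min([goalR(ax),goalR(-np.array(ax))],key=lambda G:Ro.from_matrix(R.T@G).magnitude())
    rv=Ro.from_matrix(R.T@best).as_rotvec(degrees=True)
    d=np.array(pos)-s['ee_pos']
    print('t',s['time'].__round__(2),'pos',s['ee_pos'].round(4),'F',s['ft_force'].round(1),'w',round(s['width'],4))
    print('rot deg (tool)',rv.round(2),'; then shift in goal tool frame mm',(best.T@d*1000).round(1),'; shift in current tool frame',(R.T@d*1000).round(1))
    return best
E
python3 - <<'E'
from h import *
c=load('top0')
b=px2w(c,[[367.5,194.2],[397.4,197.7]],.036);print(b,b.mean(0),np.linalg.norm(b[1]-b[0]))
sl=np.array([(165,477),(195,480),(225,482),(256,485),(286,488)],float)
p=px2w(c,np.c_[220+sl[:,0]/5,200+(sl[:,1]-350)/5],.042);print(p)
d=b[0]-b[1];ax=np.array([d[1],-d[0]]);print(np.degrees(np.arctan2(d[1],d[0])))
d2=p[0]-p[-1];print('cass y dir',np.degrees(np.arctan2(d2[1],d2[0])), np.linalg.norm(d2)/4)
# side handle estimate
s=load('side0'); m=b.mean(0)
print(w2px(s,[[m[0],m[1],.076],[m[0],m[1],.036]]), w2px(s,p))
s0=readout.read_state();print(Ro.from_quat(s0['eef_rot']).as_matrix().round(3))
plan([m[0],m[1],.22],ax)
E
```

```text
[[ 0.5675781  -0.16263189  0.036     ]
 [ 0.55452292 -0.25277492  0.036     ]] [ 0.56105051 -0.20770341  0.036     ] 0.09108350000395732
[[0.483044   0.18300226 0.042     ]
 [0.48076704 0.1651522  0.042     ]
 [0.47908481 0.14729733 0.042     ]
 [0.47679003 0.1288636  0.042     ]
 [0.47451087 0.11103067 0.042     ]]
81.75929716586617
cass y dir 83.2384319556854 0.018118919865135856
[[317.10476886 149.1940337 ]
 [317.09251037 158.72694584]] [[322.13010616 264.06479439]
 [324.08444772 258.48074691]
 [325.77706496 252.96920463]
 [327.700993   247.41563587]
 [329.549535   242.14658921]]
[[ 0.301 -0.     0.954]
 [-0.954  0.001  0.301]
 [-0.001 -1.    -0.   ]]
t 0.15 pos [ 0.188  -0.5957  0.2219] F [-0.2  0.2  0.2] w 0.087
rot deg (tool) [-3.000e-02 -6.424e+01 -6.000e-02] ; then shift in goal tool frame mm [313.5   1.9 437.5] ; shift in current tool frame [-257.8    2.2  472.5]
```

arm_command(
  targets=[
    [[-0.0184,0,0.0337,0,0,0],[-0.0184,0,0.0337,0,0,0],[-0.0184,0,0.0337,0,0,0],[-0.0184,0,0.0337,0,0,0],[-0.0184,0,0.0337,0,0,0],[-0.0184,0,0.0337,0,0,0],[-0.0184,0,0.0337,0,0,0],[-0.0184,0,0.0337,0,0,0],[-0.0184,0,0.0337,0,0,0],[-0.0184,0,0.0337,0,0,0],[-0.0184,0,0.0337,0,0,0],[-0.0184,0,0.0337,0,0,0]],
  ],
  hand=1,
)

```text
time: 1.15
ee_pos: [0.5082, -0.2622, 0.2225]
eef_rot: [0.57, -0.418, 0.418, -0.57]
ft_force: [0.4, -0.8, -0.4]
width: 0.0871
```

arm_command(
  targets=[
    [[-0.0184,0,0.0337,0,0,0],[-0.0184,0,0.0337,0,0,0],[0,0,0,0,-7,0],[0,0,0,0,-7,0],[0,0,0,0,-7,0],[0,0,0,0,-7,0],[0,0,0,0,-7,0],[0,0,0,0,-7,0],[0,0,0,0,-7,0],[0,0,0,0,-7,0],[0,0,0,0,-7,0],[0,0,0,0,0,0]],
  ],
)

```text
time: 2.15
ee_pos: [0.5603, -0.2084, 0.2222]
eef_rot: [-0.705, 0.057, -0.056, 0.705]
ft_force: [0.1, -0.0, -1.4]
width: 0.0872
```

Run:
```python
from h import *
c=cam('wrist');save(c,'wrist1')
d=np.array([.0130552,.09014]);plan([.56105,-.2077,.037],[d[1],-d[0]])
```

```text
t 2.2 pos [ 0.5604 -0.2084  0.2223] F [-0.2 -0.6  0.3] w 0.0871
rot deg (tool) [-0.01 -1.36 -0.02] ; then shift in goal tool frame mm [  0.6 185.3   0.8] ; shift in current tool frame [  0.6 185.3   0.7]
```

View pics/wrist1.png

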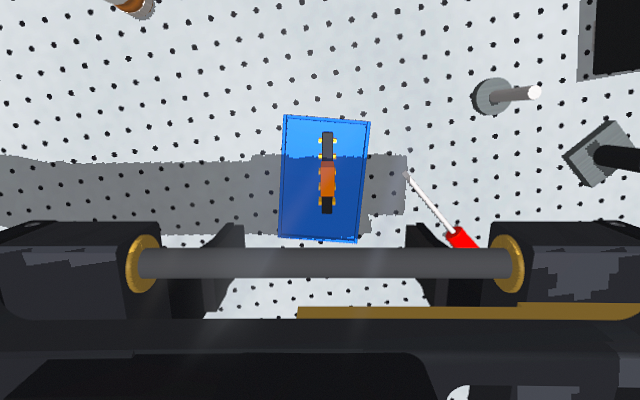

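The wrist view shows the comb's bar running from px (327,131) to (327,214), with the orange handle between. I'll measure it precisely.

Run:
```python
from h import *
c=load('wrist1')
cv2.imwrite('pics/z1.png',cv2.resize(c['img'][110:250,270:390],(514,600),interpolation=cv2.INTER_CUBIC))
b=px2w(c,[[327.5,131.5],[327,214]],.036);print(b,b.mean(0),np.linalg.norm(b[1]-b[0]))
d=b[0]-b[1];print(np.degrees(np.arctan2(d[1],d[0])))
print(Ro.from_quat(readout.read_state()['eef_rot']).as_matrix()[:,0])
```

```text
[[ 0.5709188  -0.16053534  0.036     ]
 [ 0.55594666 -0.25189639  0.036     ]] [ 0.56343273 -0.20621586  0.036     ] 0.09257973251638
80.69316575277264
[ 9.86003801e-01 -1.66722330e-01 -4.11531310e-04]
```

View pics/z1.png

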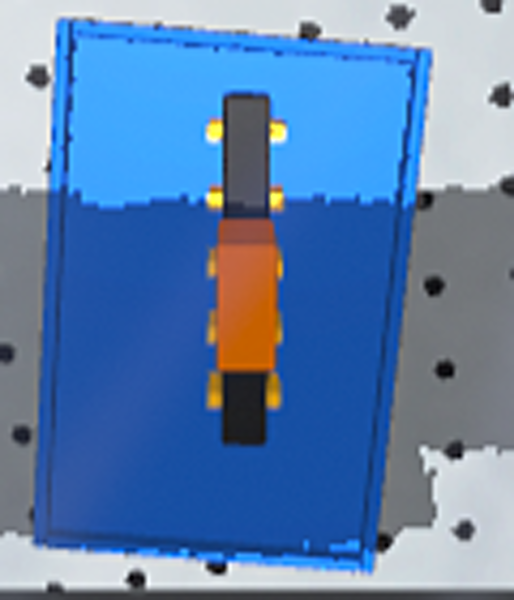

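Run:
```python
from h import *
plan([.5628,-.2068,.0375],[.986,-.1667])
```

```text
t 2.2 pos [ 0.5604 -0.2084  0.2223] F [-0.2 -0.6  0.3] w 0.0871
rot deg (tool) [-0.01 -0.   -0.02] ; then shift in goal tool frame mm [  2.1 184.8   1.9] ; shift in current tool frame [  2.2 184.8   1.9]
```

arm_command(
  targets=[
    [[0.0021,0,0.0019,0,0,0],[0,0.03,0,0,0,0],[0,0.03,0,0,0,0],[0,0.03,0,0,0,0],[0,0.03,0,0,0,0],[0,0.025,0,0,0,0],[0,0.02,0,0,0,0],[0,0.01,0,0,0,0],[0,0.006,0,0,0,0],[0,0.0038,0,0,0,0],[0,0,0,0,0,0]],
  ],
)

```text
time: 3.12
ee_pos: [0.5633, -0.2068, 0.038]
eef_rot: [0.705, -0.059, 0.059, -0.705]
ft_force: [-0.0, -1.1, 0.2]
width: 0.087
```

Run:
```python
from h import *
c=cam('wrist');save(c,'wrist2')
plan([.5628,-.2068,.0375],[.986,-.1667])
```

```text
t 3.17 pos [ 0.5635 -0.2069  0.0386] F [-0.1 -1.1 -1. ] w 0.0871
rot deg (tool) [0.02 0.07 0.07] ; then shift in goal tool frame mm [-0.7  1.1  0. ] ; shift in current tool frame [-0.7  1.1  0. ]
```

View pics/wrist2.png

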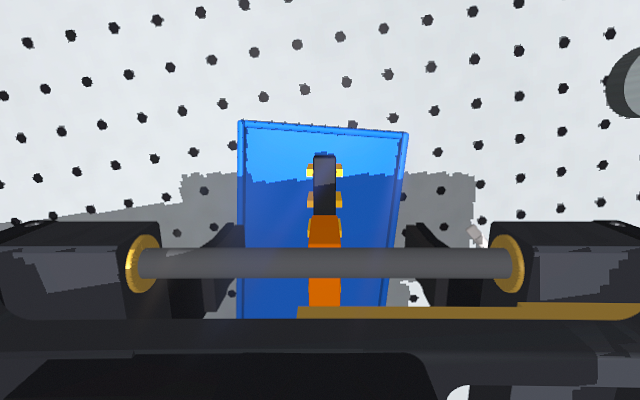

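arm_command(
  targets=[
    [[0,0,0,0,0,0],[0,0,0,0,0,0],[0,0,0,0,0,0],[0,0,0,0,0,0],[0,0,0,0,0,0],[0,0,0,0,0,0],[0,0,0,0,0,0],[0,0,0,0,0,0]],
  ],
  hand=0,
  grip_force=30,
)

```text
time: 3.83
ee_pos: [0.5629, -0.2068, 0.0377]
eef_rot: [0.705, -0.058, 0.058, -0.705]
ft_force: [-0.6, 0.1, 0.6]
width: 0.0414
```

arm_command(
  targets=[
    [[0,0,0,0,0,0],[0,0,0,0,0,0],[0,0,0,0,0,0],[0,0,0,0,0,0],[0,0,0,0,0,0],[0,0,0,0,0,0],[0,0,0,0,0,0],[0,0,0,0,0,0]],
  ],
)

```text
time: 4.5
ee_pos: [0.5629, -0.2068, 0.0377]
eef_rot: [0.705, -0.058, 0.058, -0.705]
ft_force: [-0.1, 0.1, 0.0]
width: 0.0136
```

arm_command(
  targets=[
    [[0,-0.005,0,0,0,0],[0,-0.015,0,0,0,0],[0,-0.025,0,0,0,0],[0,-0.03,0,0,0,0],[0,-0.03,0,0,0,0],[0,-0.015,0,0,0,0],[0,-0.005,0,0,0,0],[0,0,0,0,0,0]],
  ],
)

```text
time: 5.17
ee_pos: [0.5634, -0.207, 0.1639]
eef_rot: [0.705, -0.058, 0.059, -0.704]
ft_force: [0.4, 0.2, -2.0]
width: 0.0136
```

Run:
```python
from h import *
a=np.radians(83.2)
plan([.479,.1473,.16],[np.sin(a),-np.cos(a)])
c=cam('wrist');save(c,'wrist3')
```

```text
t 5.17 pos [ 0.5634 -0.207   0.1639] F [ 0.4  0.2 -2. ] w 0.0136
rot deg (tool) [ 0.04 -2.68  0.11] ; then shift in goal tool frame mm [-125.8    3.9  341.8] ; shift in current tool frame [-141.6    3.4  335.5]
```

View pics/wrist3.png

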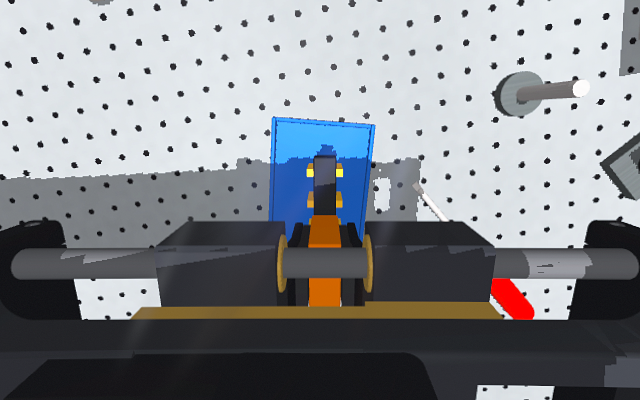

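Run:
```python
from h import *
a=np.radians(83.2)
plan([.468,.058,.145],[np.sin(a),-np.cos(a)])
print(px2w(load('top0'),[[315,254]],.05))
c=load('wrist3')
s=readout.read_state();R=Ro.from_quat(s['eef_rot']).as_matrix()
p=px2w(c,[[325,156]],s['ee_pos'][2]-.0017);print(R.T@(p[0]-s['ee_pos']))
```

```text
t 5.22 pos [ 0.5627 -0.2068  0.1623] F [-0.7  0.2 -3.2] w 0.014
rot deg (tool) [ 0.01 -2.68 -0.02] ; then shift in goal tool frame mm [-125.3   17.3  251.8] ; shift in current tool frame [-137.    17.3  245.6]
[[0.39346402 0.00053015 0.05      ]]
[0.00075278 0.00168853 0.04677132]
```

arm_command(
  targets=[
    [[-0.006,0,0.012,0,0,0],[-0.017,0.002,0.03,0,0,0],[-0.02,0.003,0.035,0,0,0],[-0.02,0.003,0.035,0,0,0],[-0.02,0.003,0.035,0,0,0],[-0.02,0.003,0.035,0,0,0],[-0.019,0.003,0.034,0,0,0],[-0.012,0,0.022,0,0,0],[-0.003,0,0.0076,0,-2.7,0],[0,0,0,0,0,0],[0,0,0,0,0,0],[0,0,0,0,0,0]],
  ],
)

```text
time: 6.22
ee_pos: [0.4679, 0.0569, 0.145]
eef_rot: [0.706, -0.043, 0.042, -0.706]
ft_force: [-0.4, -0.7, -2.4]
width: 0.0138
```

Run:
```python
from h import *
a=np.radians(83.2)
c=cam('wrist');save(c,'wrist4')
plan([.468,.058,.145],[np.sin(a),-np.cos(a)])
```

```text
t 6.27 pos [0.4681 0.0568 0.1451] F [-0.6 -0.2 -2.1] w 0.0138
rot deg (tool) [ 0.01 -0.15 -0.06] ; then shift in goal tool frame mm [-0.2  0.1  1.2] ; shift in current tool frame [-0.2  0.1  1.2]
```

View pics/wrist4.png

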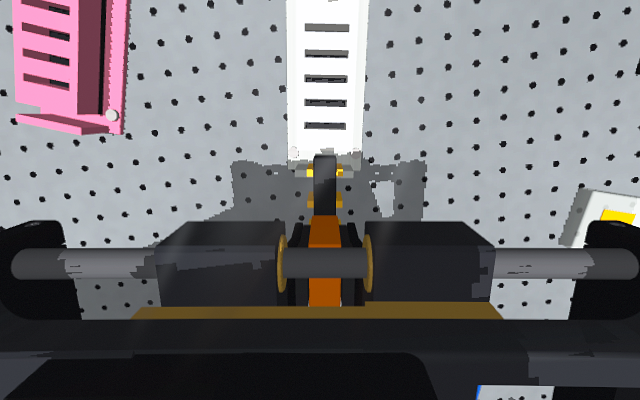

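Run:
```python
from h import *
c=load('wrist4')
cv2.imwrite('pics/z4.png',cv2.resize(c['img'][0:180,270:390],(400,600),interpolation=cv2.INTER_CUBIC))
g=cv2.cvtColor(c['img'],cv2.COLOR_BGR2GRAY)
print(g[15:135,326].tolist())
for r in (28,78,126): print(g[r,295:360].tolist())
```

```text
[254, 254, 254, 254, 254, 254, 255, 255, 239, 103, 112, 114, 114, 113, 114, 102, 87, 240, 255, 255, 254, 254, 254, 254, 254, 254, 254, 254, 254, 254, 254, 254, 255, 255, 246, 103, 112, 114, 115, 111, 43, 32, 125, 255, 255, 254, 254, 254, 254, 254, 254, 254, 254, 254, 254, 254, 254, 255, 255, 255, 107, 113, 120, 28, 80, 80, 73, 134, 255, 255, 254, 254, 254, 254, 254, 254, 254, 254, 254, 254, 254, 254, 255, 255, 156, 47, 26, 25, 74, 77, 68, 193, 255, 255, 254, 254, 254, 254, 254, 254, 254, 254, 254, 254, 254, 255, 255, 184, 12, 65, 75, 73, 68, 104, 217, 255, 255, 254, 254, 254]
[250, 253, 254, 254, 254, 254, 254, 255, 255, 220, 104, 112, 114, 115, 114, 114, 114, 115, 114, 114, 114, 113, 114, 115, 115, 114, 114, 114, 115, 115, 115, 113, 114, 115, 114, 115, 114, 115, 114, 115, 115, 114, 114, 115, 114, 114, 113, 114, 114, 114, 114, 114, 112, 104, 215, 255, 255, 254, 254, 254, 254, 254, 253, 245, 243]
[250, 252, 254, 254, 254, 254, 254, 255, 255, 164, 112, 23, 27, 27, 26, 30, 82, 29, 31, 31, 32, 31, 31, 31, 32, 30, 30, 27, 29, 28, 29, 28, 29, 30, 31, 33, 33, 32, 33, 30, 51, 52, 52, 52, 51, 51, 49, 50, 49, 50, 46, 109, 163, 255, 255, 254, 254, 254, 254, 255, 253, 245, 246, 246, 246]
[250, 252, 254, 254, 254, 254, 254, 255, 255, 168, 89, 21, 74, 72, 73, 73, 73, 73, 73, 73, 74, 73, 74, 73, 72, 73, 72, 72, 73, 73, 73, 73, 74, 73, 72, 74, 73, 72, 73, 73, 73, 73, 74, 74, 75, 75, 77, 76, 75, 106, 108, 255, 255, 254, 254, 254, 254, 254, 253, 247, 247, 245, 246, 246, 247]
```

View pics/z4.png

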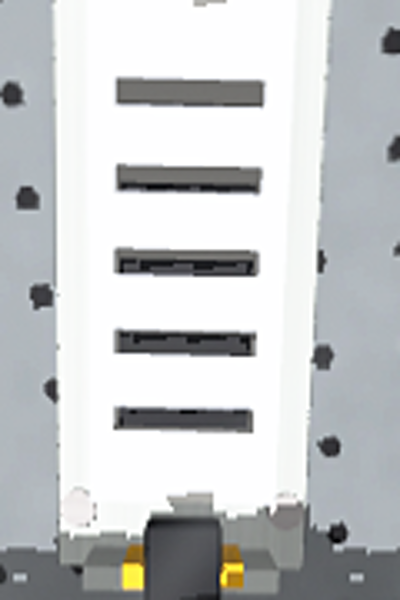

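```bash
cat >> h.py <<'E'
def slots(c,roi,th=190,amin=60):
    x0,y0,x1,y1=roi
    g=cv2.cvtColor(c['img'],cv2.COLOR_BGR2GRAY)[y0:y1,x0:x1]
    n,l,st,ce=cv2.connectedComponentsWithStats((g<th).astype(np.uint8))
    for i in range(1,n):
        if st[i][4]>amin: print('blob',st[i].tolist(),ce[i]+[x0,y0])
    return [ce[i]+[x0,y0] for i in range(1,n) if st[i][4]>amin]
E
python3 - <<'E'
from h import *
c=load('wrist4')
ce=np.array(slots(c,(296,15,358,140)))
p=px2w(c,ce,.042);print(p.round(4));d=p[0]-p[-1];print(np.degrees(np.arctan2(d[1],d[0])),np.linalg.norm(np.diff(p,axis=0),axis=1),p.mean(0))
s=readout.read_state();R=Ro.from_quat(s['eef_rot']).as_matrix()
print(((p-s['ee_pos'])@R*1000).round(1))
a=np.arctan2(d[1],d[0]);plan([*p.mean(0)[:2],.10],[np.sin(a),-np.cos(a)])
q=px2w(c,[[325,155]],s['ee_pos'][2]-.0017);print(R.T@(q[0]-s['ee_pos']))
E
```

```text
blob [9, 8, 45, 9, 360] [326.22222222  27.38333333]
blob [9, 34, 44, 9, 349] [326.0773639   53.43839542]
blob [8, 59, 44, 9, 343] [325.66472303  78.31195335]
blob [8, 84, 43, 8, 317] [325.39432177 102.31230284]
blob [8, 107, 42, 8, 293] [324.59726962 125.41638225]
[[0.4845 0.1861 0.042 ]
 [0.4822 0.1682 0.042 ]
 [0.4798 0.1505 0.042 ]
 [0.4774 0.1327 0.042 ]
 [0.4747 0.1149 0.042 ]]
82.16351977932823 [0.01800819 0.01789972 0.01795266 0.01795266] [0.47971883 0.15045244 0.042     ]
[[  0.7 103.1 130.3]
 [  0.7 103.1 112.3]
 [  0.4 103.1  94.4]
 [  0.2 103.1  76.5]
 [ -0.4 103.1  58.5]]
t 6.27 pos [0.4681 0.0568 0.1451] F [-0.6 -0.2 -2.1] w 0.0138
rot deg (tool) [ 0.02  0.89 -0.06] ; then shift in goal tool frame mm [-1.3 45.1 94.4] ; shift in current tool frame [ 0.3 45.1 94.4]
[-0.00020377  0.00168777  0.04764077]
```

arm_command(
  targets=[
    [[0,0,0.01,0,0.5,0],[0,0,0.025,0,0,0],[0,0,0.03,0,0,0],[0,0.004,0.02,0,0,0],[0,0.014,0.0078,0,0,0],[0,0.02,0,0,0,0],[0,0.013,0,0,0,0],[0,0.005,0,0,0,0],[0,0,0,0,0,0],[0,0,0,0,0,0]],
  ],
)

```text
time: 7.1
ee_pos: [0.4802, 0.1494, 0.09]
eef_rot: [0.706, -0.045, 0.045, -0.706]
ft_force: [-0.5, -0.3, -1.3]
width: 0.0142
```

Run:
```python
from h import *
a=np.radians(82.2)
c=cam('wrist');save(c,'wrist5')
plan([.4797,.1504,.088],[np.sin(a),-np.cos(a)])
cv2.imwrite('pics/z5.png',cv2.resize(c['img'][60:240,250:400],(600,720))[:600])
c=cam('side');save(c,'side5')
cv2.imwrite('pics/z5s.png',cv2.resize(c['img'][200:300,280:380],(600,600),interpolation=cv2.INTER_CUBIC))
```

```text
t 7.15 pos [0.4805 0.1497 0.0904] F [ 0.7  0.3 -1.1] w 0.014
rot deg (tool) [-0.01  0.45  0.05] ; then shift in goal tool frame mm [-0.9  2.4  0.6] ; shift in current tool frame [-0.9  2.4  0.6]
```

View pics/z5.png

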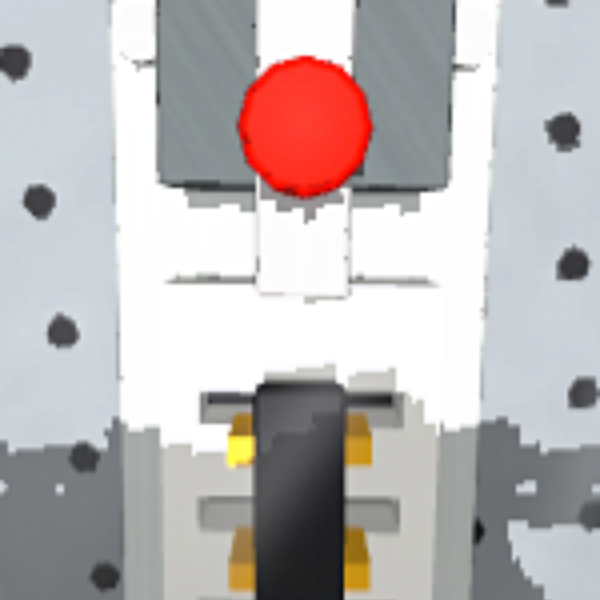

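View pics/z5s.png

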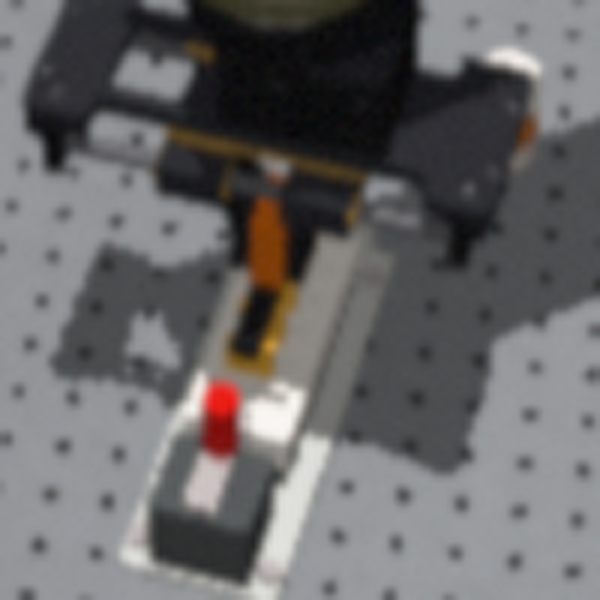

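Run:
```python
from h import *
c=load('wrist5')
s=readout.read_state();R=Ro.from_quat(s['eef_rot']).as_matrix();p0=s['ee_pos']
im=cv2.resize(c['img'][60:240,250:400],(900,1080),interpolation=cv2.INTER_NEAREST)
def box(cx,cy,cz,sx,sy,sz): return [[cx+i*sx/2,cy+j*sy/2,cz+k*sz/2] for i in(-1,1) for j in(-1,1) for k in(-1,1)]
E=[(0,1),(0,2),(0,4),(1,3),(1,5),(2,3),(2,6),(3,7),(4,5),(4,6),(5,7),(6,7)]
def draw(P,col):
    u=((w2px(c,P)-[250,60])*6).astype(int)
    for a,b in E: cv2.line(im,tuple(map(int,u[a])),tuple(map(int,u[b])),col,1)
off=float(__import__('os').environ.get('OFF',0.0))
for k in (18,36):
    B=np.array(box(0,33.7-11,k+off,20,22,4))/1000
    draw(p0+B@R.T,(255,0,255))
B=np.array(box(0,6.7,off,12,10,92))/1000; draw(p0+B@R.T,(0,255,0))
# slots
m=np.array([.4797,.1504,.042]);a=np.radians(82.16);y=np.array([np.cos(a),np.sin(a),0]);x=np.array([y[1],-y[0],0])
for k in(18,36):
    ce=m+y*k/1000
    Q=[ce+x*i*.017+y*j*.003 for i in(-1,1) for j in (-1,1)]
    u=((w2px(c,Q)-[250,60])*6).astype(int)
    for q,w in((0,1),(1,3),(3,2),(2,0)): cv2.line(im,tuple(map(int,u[q])),tuple(map(int,u[w])),(255,255,0),1)
cv2.imwrite('pics/o5.png',im[400:1000,150:750])
```

```text
(no output)
```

View pics/o5.png

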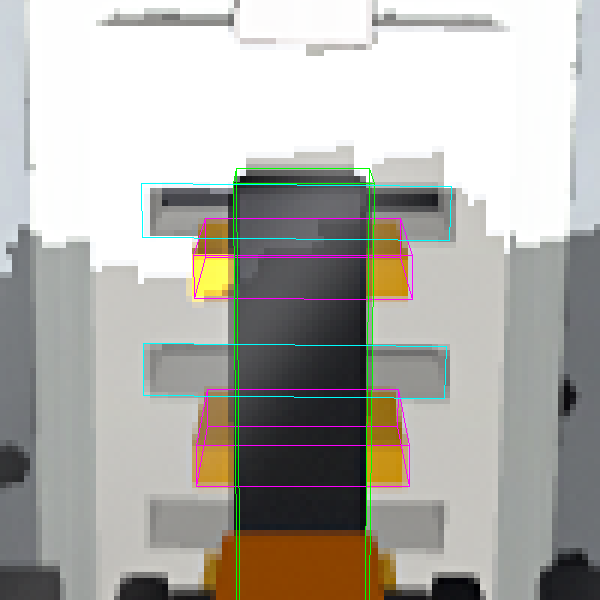

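arm_command(
  targets=[
    [[-0.0009,0.003,0.0005,0,0.4,0],[0,0.005,0,0,0,0],[0,0.003,0,0,0,0],[0,0.001,0,0,0,0],[0,0,0,0,0,0],[0,0,0,0,0,0],[0,0,0,0,0,0]],
  ],
)

```text
time: 7.78
ee_pos: [0.4791, 0.1507, 0.0778]
eef_rot: [-0.706, 0.047, -0.047, 0.706]
ft_force: [-0.9, -0.1, -1.8]
width: 0.0138
```

```bash
cat > ov.py <<'E'
import sys
from h import *
n=sys.argv[1]
c=cam('wrist');save(c,n)
s=readout.read_state();R=Ro.from_quat(s['eef_rot']).as_matrix();p0=s['ee_pos']
a=np.radians(82.2);plan([.4797,.1504,.0537],[np.sin(a),-np.cos(a)])
im=cv2.resize(c['img'][60:240,250:400],(900,1080),interpolation=cv2.INTER_NEAREST)
m=np.array([.4797,.1504,.042]);a=np.radians(82.16);y=np.array([np.cos(a),np.sin(a),0]);x=np.array([y[1],-y[0],0])
for k in(18,36):
    ce=m+y*k/1000
    Q=[ce+x*i*.017+y*j*.003 for i in(-1,1) for j in (-1,1)]
    u=((w2px(c,Q)-[250,60])*6).astype(int)
    for q,w in((0,1),(1,3),(3,2),(2,0)): cv2.line(im,tuple(map(int,u[q])),tuple(map(int,u[w])),(255,255,0),1)
    Q=p0+np.array([[-10,33.7,k+2],[10,33.7,k+2],[-10,33.7,k-2],[10,33.7,k-2]])/1000@R.T
    u=((w2px(c,Q)-[250,60])*6).astype(int)
    for q,w in((0,1),(1,3),(3,2),(2,0)): cv2.line(im,tuple(map(int,u[q])),tuple(map(int,u[w])),(255,0,255),1)
cv2.imwrite('pics/'+n+'o.png',im[400:1000,150:750])
E
python3 ov.py wrist6
```

```text
t 7.83 pos [0.4792 0.1507 0.0779] F [-0.8  0.  -1.9] w 0.0142
rot deg (tool) [-0.    0.12  0.01] ; then shift in goal tool frame mm [ 0.5 24.2 -0.3] ; shift in current tool frame [ 0.5 24.2 -0.3]
```

View pics/wrist6o.png

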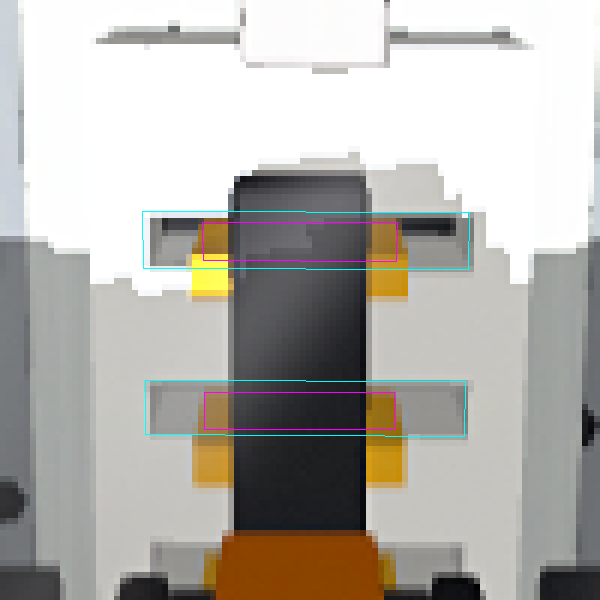

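arm_command(
  targets=[
    [[0.0004,0.001,0,0,0,0],[0,0.001,0,0,0,0],[0,0.001,0,0,0,0],[0,0.001,0,0,0,0],[0,0.001,0,0,0,0],[0,0,0,0,0,0],[0,0,0,0,0,0]],
  ],
)

```text
time: 8.42
ee_pos: [0.4794, 0.1506, 0.0727]
eef_rot: [0.706, -0.047, 0.047, -0.706]
ft_force: [-0.3, -0.3, -2.3]
width: 0.014
```

arm_command(
  targets=[
    [[0,0.001,0,0,0,0],[0,0.001,0,0,0,0],[0,0.001,0,0,0,0],[0,0,0,0,0,0],[0,0,0,0,0,0]],
  ],
)

```text
time: 8.83
ee_pos: [0.4794, 0.1506, 0.0697]
eef_rot: [0.706, -0.047, 0.047, -0.705]
ft_force: [0.3, -0.3, -2.2]
width: 0.0139
```

```bash
python3 ov.py wrist7
```

```text
t 8.88 pos [0.4795 0.1506 0.0697] F [-0.1 -0.3 -1.1] w 0.0133
rot deg (tool) [0.   0.12 0.  ] ; then shift in goal tool frame mm [ 0.2 16.  -0.2] ; shift in current tool frame [ 0.2 16.  -0.2]
```

View pics/wrist7o.png

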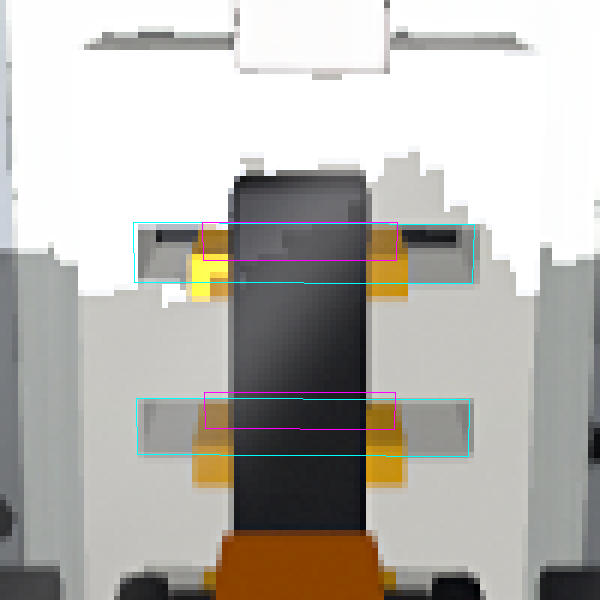

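arm_command(
  targets=[
    [[0,0.0015,0,0,0,0],[0,0.0015,0,0,0,0],[0,0.0015,0,0,0,0],[0,0.0015,0,0,0,0],[0,0.001,0,0,0,0],[0,0,0,0,0,0],[0,0,0,0,0,0]],
  ],
)

```text
time: 9.47
ee_pos: [0.4794, 0.1506, 0.0626]
eef_rot: [0.706, -0.047, 0.047, -0.706]
ft_force: [-0.8, 0.0, -1.8]
width: 0.014
```

arm_command(
  targets=[
    [[0,0.0015,0,0,0,0],[0,0.0015,0,0,0,0],[0,0.0015,0,0,0,0],[0,0.001,0,0,0,0],[0,0.0005,0,0,0,0],[0,0,0,0,0,0],[0,0,0,0,0,0]],
  ],
)

```text
time: 10.05
ee_pos: [0.4795, 0.1507, 0.0567]
eef_rot: [0.706, -0.047, 0.047, -0.706]
ft_force: [0.2, -0.8, -1.8]
width: 0.0139
```

arm_command(
  targets=[
    [[0,0.001,0,0,0,0],[0,0.001,0,0,0,0],[0,0.0005,0,0,0,0],[0,0.0005,0,0,0,0],[0,0,0,0,0,0],[0,0,0,0,0,0]],
  ],
)

```text
time: 10.55
ee_pos: [0.4795, 0.1506, 0.0537]
eef_rot: [0.706, -0.047, 0.047, -0.705]
ft_force: [-0.2, 0.4, -1.7]
width: 0.0136
```

arm_command(
  targets=[
    [[0,0.0005,0,0,0,0],[0,0.0005,0,0,0,0],[0,0,0,0,0,0],[0,0,0,0,0,0]],
  ],
)

```text
time: 10.88
ee_pos: [0.4796, 0.1506, 0.0529]
eef_rot: [0.706, -0.047, 0.047, -0.706]
ft_force: [-0.8, -0.1, 0.8]
width: 0.014
```

arm_command(
  targets=[
    [[0,0.0005,0,0,0,0],[0,0.0005,0,0,0,0],[0,0,0,0,0,0],[0,0,0,0,0,0]],
  ],
)

```text
time: 11.22
ee_pos: [0.4796, 0.1506, 0.0519]
eef_rot: [0.706, -0.047, 0.047, -0.705]
ft_force: [-2.5, -1.1, 2.5]
width: 0.0139
```

```bash
python3 ov.py wrist8
```

```text
t 11.27 pos [0.4796 0.1506 0.0519] F [-1.3 -0.8  3.8] w 0.0138
rot deg (tool) [0.01 0.12 0.01] ; then shift in goal tool frame mm [ 0.2 -1.8 -0.2] ; shift in current tool frame [ 0.2 -1.8 -0.2]
```

View pics/wrist8o.png

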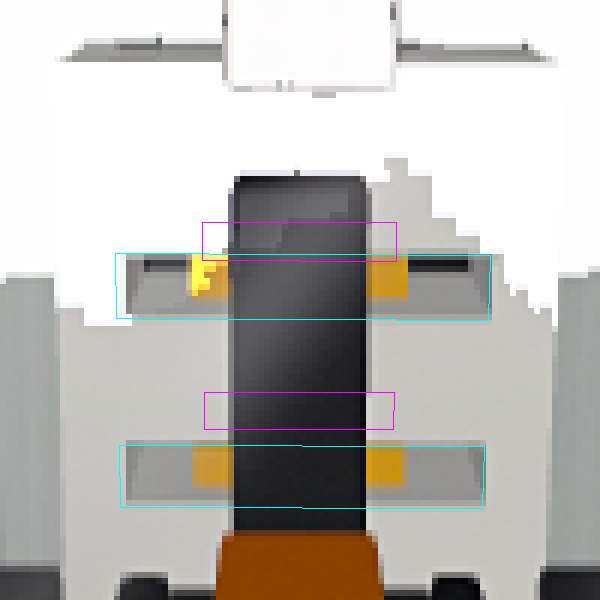

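arm_command(
  targets=[
    [[0,-0.0015,0,0,0,0],[0,0,0,0,0,0],[0,0,0,0,0,0]],
  ],
)

```text
time: 11.52
ee_pos: [0.4796, 0.1507, 0.0532]
eef_rot: [-0.705, 0.047, -0.047, 0.706]
ft_force: [0.5, 0.5, 0.1]
width: 0.0138
```

arm_command(
  targets=[
    [[0,0,0,0,0,0],[0,0,0,0,0,0],[0,0,0,0,0,0],[0,0,0,0,0,0],[0,0,0,0,0,0],[0,0,0,0,0,0],[0,0,0,0,0,0]],
  ],
  hand=0.5,
)

```text
time: 12.1
ee_pos: [0.4795, 0.1506, 0.0532]
eef_rot: [0.706, -0.047, 0.047, -0.706]
ft_force: [0.5, -0.4, 0.0]
width: 0.0426
```

Released. I'll lift clear and look from above.

arm_command(
  targets=[
    [[0,-0.005,0,0,0,0],[0,-0.015,0,0,0,0],[0,-0.025,0,0,0,0],[0,-0.03,0,0,0,0],[0,-0.03,0,0,0,0],[0,-0.01,0,0,0,0],[0,0,0,0,0,0]],
  ],
)

```text
time: 12.68
ee_pos: [0.481, 0.1512, 0.1713]
eef_rot: [-0.705, 0.046, -0.049, 0.706]
ft_force: [-0.3, -0.1, 0.1]
width: 0.0431
```

Run:
```python
from h import *
a=np.radians(82.2)
c=cam('wrist');save(c,'wrist9')
plan([.4797,.1504,.16],[np.sin(a),-np.cos(a)])
```

```text
t 12.73 pos [0.4801 0.1508 0.1693] F [-0.7  0.5  0.3] w 0.0433
rot deg (tool) [-0.01  0.11  0.14] ; then shift in goal tool frame mm [-0.4  9.3 -0.4] ; shift in current tool frame [-0.4  9.3 -0.4]
```

View pics/wrist9.png

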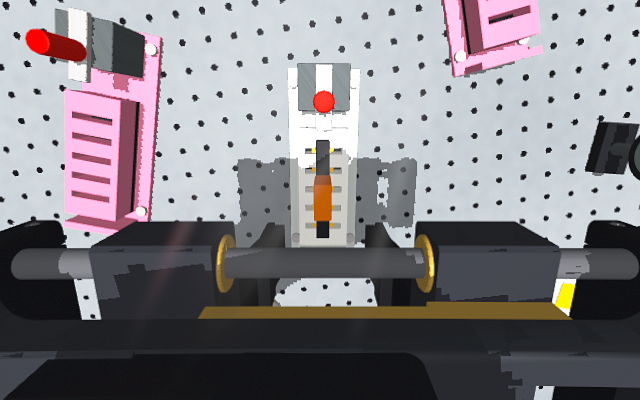

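Run:
```python
from h import *
c=load('wrist9')
h=cv2.cvtColor(c['img'],cv2.COLOR_BGR2HSV)
m=((h[...,0]<8)|(h[...,0]>172))&(h[...,1]>150)&(h[...,2]>80); m[:,:290]=0;m[:,360:]=0;m[140:]=0
ys,xs=np.nonzero(m);u=[xs.mean(),ys.mean()];print(u,len(xs),xs.min(),xs.max(),ys.min(),ys.max())
k=px2w(c,[u],.094)[0];print(k)
b=px2w(c,[[323,141],[323,237.5]],.052);print(b,b.mean(0))
a=np.radians(82.2);y=np.array([np.cos(a),np.sin(a),0])
print('knob-comb along y',(k-b.mean(0))@y)
plan([k[0],k[1],.067],[np.sin(a),-np.cos(a)])
```

```text
[np.float64(323.42175066312996), np.float64(101.48275862068965)] 377 313 334 91 112
[0.49056724 0.22690778 0.094     ]
[[0.48605962 0.19563826 0.052     ]
 [0.47403464 0.1066102  0.052     ]] [0.48004713 0.15112423 0.052     ]
knob-comb along y 0.07651013553703871
t 12.73 pos [0.4801 0.1508 0.1693] F [-0.7  0.5  0.3] w 0.0433
rot deg (tool) [-0.01  0.11  0.14] ; then shift in goal tool frame mm [  0.  102.3  76.9] ; shift in current tool frame [-1.000e-01  1.023e+02  7.680e+01]
```

arm_command(
  targets=[
    [[0,0,0.015,0,0,0],[0,0,0.03,0,0,0],[0,0,0.025,0,0,0],[0,0.01,0.0068,0,0,0],[0,0.025,0,0,0,0],[0,0.03,0,0,0,0],[0,0.02,0,0,0,0],[0,0.01,0,0,0,0],[0,0,0,0,0,0],[0,0,0,0,0,0]],
  ],
)

```text
time: 13.57
ee_pos: [0.4894, 0.2266, 0.073]
eef_rot: [0.706, -0.048, 0.047, -0.705]
ft_force: [-0.2, 1.1, 0.5]
width: 0.0437
```

Run:
```python
from h import *
a=np.radians(82.2)
c=cam('side');save(c,'side10')
cv2.imwrite('pics/z10.png',cv2.resize(c['img'][190:310,260:400],(700,600),interpolation=cv2.INTER_CUBIC))
plan([.4906,.2269,.072],[np.sin(a),-np.cos(a)])
```

```text
t 13.62 pos [0.4901 0.227  0.0739] F [0.1 0.7 0.5] w 0.0437
rot deg (tool) [-0.03  0.13  0.03] ; then shift in goal tool frame mm [0.5 1.9 0. ] ; shift in current tool frame [0.5 1.9 0. ]
```

View pics/z10.png

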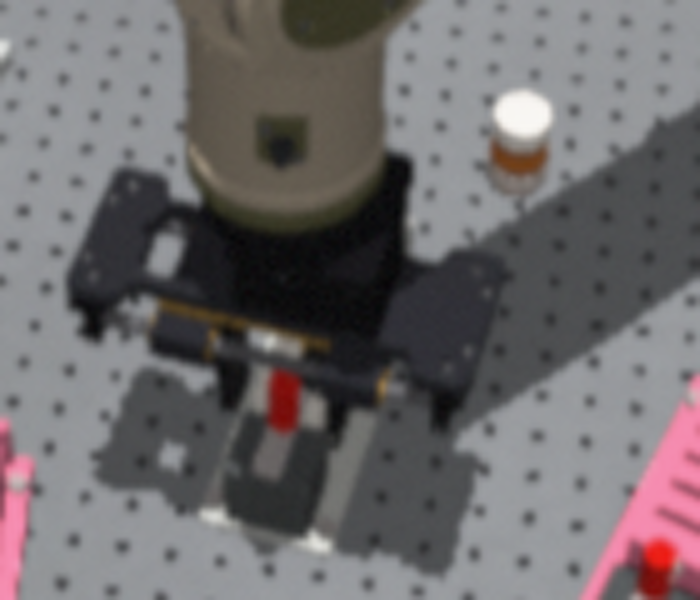

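The side view shows the red knob, zoom px (285,400), between the fingers. I'll pinch it.

arm_command(
  targets=[
    [[0,0,0,0,0,0],[0,0,0,0,0,0],[0,0,0,0,0,0],[0,0,0,0,0,0],[0,0,0,0,0,0],[0,0,0,0,0,0],[0,0,0,0,0,0],[0,0,0,0,0,0],[0,0,0,0,0,0]],
  ],
  hand=0,
  grip_force=20,
)

```text
time: 14.37
ee_pos: [0.4908, 0.2266, 0.0736]
eef_rot: [-0.705, 0.047, -0.048, 0.706]
ft_force: [5.5, -0.2, -2.1]
width: 0.0157
```

arm_command(
  targets=[
    [[0.0005,0,-0.002,0,0,0],[0,0,-0.004,0,0,0],[0,0,-0.004,0,0,0],[0,0,-0.004,0,0,0],[0,0,-0.004,0,0,0],[0,0,-0.004,0,0,0],[0,0,-0.003,0,0,0],[0,0,-0.002,0,0,0],[0,0,-0.001,0,0,0],[0,0,0,0,0,0]],
  ],
)

```text
time: 15.2
ee_pos: [0.4869, 0.1989, 0.0736]
eef_rot: [-0.705, 0.047, -0.048, 0.706]
ft_force: [3.7, 0.7, 2.9]
width: 0.0155
```

arm_command(
  targets=[
    [[0,0,-0.001,0,0,0],[0,0,-0.001,0,0,0],[0,0,-0.001,0,0,0],[0,0,0,0,0,0]],
  ],
)

```text
time: 15.53
ee_pos: [0.4865, 0.1961, 0.0736]
eef_rot: [-0.705, 0.047, -0.048, 0.706]
ft_force: [5.1, 2.1, 2.1]
width: 0.0151
```

arm_command(
  targets=[
    [[0,0,-0.001,0,0,0],[0,0,-0.001,0,0,0],[0,0,0,0,0,0]],
  ],
)

```text
time: 15.78
ee_pos: [0.4862, 0.1947, 0.0736]
eef_rot: [-0.705, 0.047, -0.048, 0.706]
ft_force: [5.1, 3.0, 1.9]
width: 0.0157
```

arm_command(
  targets=[
    [[0,0,-0.001,0,0,0],[0,0,-0.001,0,0,0],[0,0,0,0,0,0]],
  ],
)

```text
time: 16.03
ee_pos: [0.4862, 0.1945, 0.0737]
eef_rot: [-0.704, 0.046, -0.048, 0.707]
ft_force: [9.0, 10.1, -3.7]
width: 0.0154
```

arm_command(
  targets=[
    [[0,0,-0.001,0,0,0],[0,0,0,0,0,0],[0,0,0.002,0,0,0],[0,0,0,0,0,0]],
  ],
)

```text
time: 16.37
ee_pos: [0.4863, 0.1946, 0.0736]
eef_rot: [-0.705, 0.046, -0.048, 0.706]
ft_force: [6.1, 6.5, -0.7]
width: 0.0152
```

arm_command(
  targets=[
    [[0,0,0,0,0,0],[0,0,0,0,0,0],[0,0,0,0,0,0],[0,0,0,0,0,0],[0,0,0,0,0,0]],
  ],
  hand=0.5,
)

```text
time: 16.78
ee_pos: [0.4852, 0.1926, 0.0729]
eef_rot: [0.706, -0.048, 0.047, -0.705]
ft_force: [0.1, 0.7, -0.1]
width: 0.0394
```

arm_command(
  targets=[
    [[0,-0.005,0,0,0,0],[0,-0.015,0,0,0,0],[0,-0.03,0,0,0,0],[0,-0.03,0,0,0,0],[0,-0.02,-0.02,0,0,0],[0,0,-0.03,0,0,0],[0,0,-0.02,0,0,0],[0,0,0,0,0,0],[0,0,0,0,0,0]],
  ],
)

```text
time: 17.53
ee_pos: [0.4764, 0.1225, 0.1736]
eef_rot: [0.706, -0.048, 0.048, -0.705]
ft_force: [-0.7, 0.1, 0.2]
width: 0.0434
```

Run:
```python
from h import *
a=np.radians(82.2)
c=cam('wrist');save(c,'wrist11')
cv2.imwrite('pics/z11.png',cv2.resize(c['img'][0:240,210:450],(600,600),interpolation=cv2.INTER_CUBIC))
h=cv2.cvtColor(c['img'],cv2.COLOR_BGR2HSV)
m=(((h[...,0]<6)|(h[...,0]>172))&(h[...,1]>170)&(h[...,2]>80)).astype(np.uint8);m[210:]=0
n,l,st,ce=cv2.connectedComponentsWithStats(m)
for i in range(1,n):
    if st[i][4]>50: print(st[i],ce[i],px2w(c,[ce[i]],.094))
plan([.4797,.1504,.16],[np.sin(a),-np.cos(a)])
c=cam('top');save(c,'top11')
c=cam('side');save(c,'side11')
```

```text
[ 23   0  60  21 765] [58.58169935  7.77908497] [[0.31867177 0.28048972 0.094     ]]
[314  95  21  22 346] [324.25722543 105.78612717] [[0.48595409 0.19505931 0.094     ]]
t 17.58 pos [0.4763 0.1237 0.1736] F [-0.2 -0.1 -0.1] w 0.0436
rot deg (tool) [0.01 0.09 0.02] ; then shift in goal tool frame mm [-0.3 13.6 26.9] ; shift in current tool frame [-0.2 13.6 26.9]
```

View pics/z11.png

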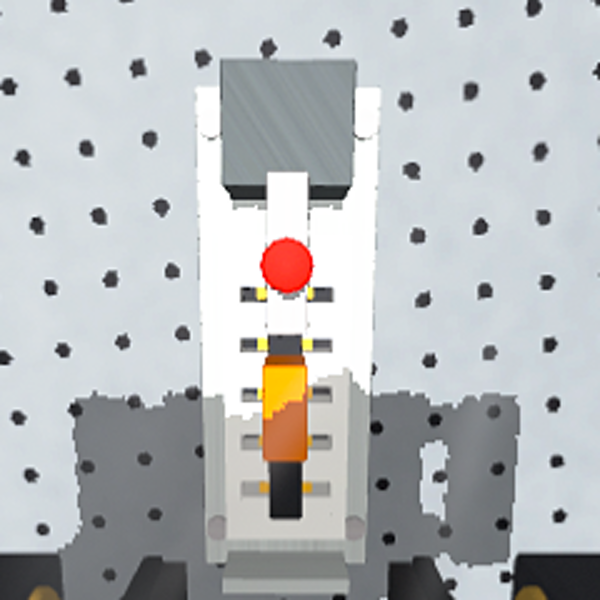

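View pics/side11.png

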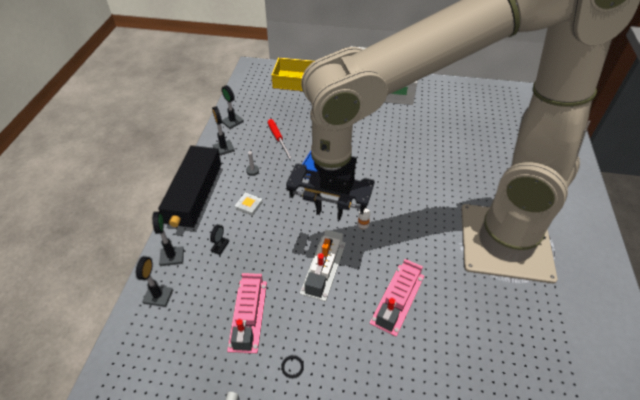

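```bash
python3 -c "
from h import *
print(r.close_job())"
```

```text
the job is handed in; nothing more can be done
None
```

The comb is in the cassette with all five strips in their own slots, and the latch is pushed across over the end of the bar. I handed the job in at about 17.7 s on the robot's clock.

- **Comb:** I found the slots with the wrist camera and lowered the comb without resistance until the bar touched down at the expected height. I then pressed lightly, about 6 N on the cassette at most, released it and lifted clear. By the last estimates, the middle slot lay about 7.6 mm from the cassette's middle, towards the latch.
- **Latch:** I pinched the knob and moved it about 32 mm until it hit a firm stop, where the force rose from about 3 N to about 10 N and it went no further. That matches the full 36 mm if it started about 4 mm along, which is within the stated range; I inferred this rather than measuring the travel directly.
- **Last checks:** the wrist picture showed every strip in a slot and the tongue over the bar end next to the knob. The gripper was open and clear, and the wrist force read about zero. In the side view the other things on the table looked undisturbed, though the arm hid the solvent bottle. No check failed or disagreed.

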